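Set out the microscope kit from its stack

TASK

The microscope kit has been left in one stack on the lab counter: take it apart and set each piece down flat on the floor of the dock made for its shape and size - the oil bottle in the small round dock, the square cover-glass box in the square dock, the steel pot in the large round dock and the slide box lengthwise in the oblong dock. Keep every piece upright throughout, and leave the sample jar and the tally counter where they stand.

Things in the scene. Friction and masses are not known exactly. Their poses are not given: they have to be found in the camera images.
- oil_bottle: Small immersion-oil bottle, top of the stack at the start: amber round body 30 mm diameter, 38 mm high, black cap 20 mm diameter above it, 56 mm high in all. About 45 g. Origin: centre of its underside; z up.
- cover_box: Square white cover-glass box, second from the top, under the bottle: 46 x 46 mm, 28 mm high, closed and flat on top. About 60 g. Origin: centre of its underside; z up. x and y along its sides.
- steel_pot: Round steel pot with a flat lid fixed on it, third from the top: body 56 mm diameter, 28 mm high, lid 58 mm diameter, 34 mm high in all. About 150 g. Origin: centre of its underside; z up.
- slide_box: Oblong closed slide box, of plain brown wood, its lid fixed shut, bottom of the stack, standing on the counter: 100 mm along its x, 62 mm along its y, 32 mm high, flat on top. About 180 g. Origin: centre of its underside; z up.
- small_round_dock: Home of the oil bottle. Fixed shallow dock standing on the counter: floor 3 mm thick, black, rim of bare metal 4 mm thick and 11 mm high over the counter; round well 46 mm inner, 54 mm outer diameter. Origin: centre of its underside; z up.
- square_dock: Home of the cover-glass box. Fixed shallow dock standing on the counter: floor 3 mm thick, black, rim of bare metal 4 mm thick and 11 mm high over the counter; square well 62 x 62 mm inside, 70 x 70 mm outside. Origin: centre of its underside; z up. x and y along its sides.
- large_round_dock: Home of the steel pot. Fixed shallow dock standing on the counter: floor 3 mm thick, black, rim of bare metal 4 mm thick and 11 mm high over the counter; round well 76 mm inner, 84 mm outer diameter. Origin: centre of its underside; z up.
- oblong_dock: Home of the slide box. Fixed shallow dock standing on the counter: floor 3 mm thick, black, rim of bare metal 4 mm thick and 11 mm high over the counter; oblong well 116 mm along its x, 78 mm along its y inside, 124 x 86 mm outside. Origin: centre of its underside; z up.
- sample_jar: Bystander, loose: white sample jar with a yellow lid, 52 mm diameter, 58 mm high. Leave it alone. Origin: centre of its underside; z up.
- tally_counter: Bystander, loose: small steel hand tally counter, 60 x 46 mm, 26 mm high with a dark button to 36 mm. Leave it alone. Origin: centre of its underside; z up.

How it is judged:
By the outcome, as a careful person would: the job done as asked, in the order asked, and still so for the second after the job is handed in, with the robot touching nothing.
It also fails if it takes over 120 s, if anything falls off the work surface, if the arm or the gripper's body presses on something with over 40 N, if the wrist force passes 120 N, or if a joint passes its speed limit or range.

ROBOT

A 6-joint arm with a two-finger parallel gripper is mounted at the origin on the work surface. World frame = base frame: x ahead of the robot, y to its left, z up, the work surface at z = 0. Lengths are in m, angles in rad, forces in N, time in s.
With the tool pointing down it reaches from about 0.325 to 0.85 m from the base axis. Payload 4.4 kg.
Tool frame: the origin (TCP) lies midway between the tips of the shut fingers; the grasp point (between the pads) lies 19 mm behind it; z points along the fingers, y is the direction in which the jaws open and shut (so a half turn about z gives the same grasp; the last joint's range is limited). The gripper opens to 94 mm and grips with 3 to 60 N. Pads are 16 mm wide; open, the fingers measure 119 mm over their backs; the gripper's body (75 mm by 177 mm) begins 78 mm behind the grasp point.
Start: joints at [-0.15, 0.207, 1.542, -0, 1.393, -0.15], TCP at [0.575, -0, 0.205] pointing down, gripper open.
Joint ranges: [-2.73, 2.73], [-0.86, 2.22], [0.23, 2.46], [-1.11, 4.25], [0.08, 2.63], [-2.82, 2.82]. Speed limits (rad/s): [2.79, 2.79, 3.14, 3.14, 3.14, 3.14].

INTERFACE

Orientations are given as a unit quaternion [w, x, y, z].
In Python, from bench import robot, grab_frame, camera_params, hand_in gives the robot as it stands.
- The arm moves only by the tool play_rows, never from a script. Its argument "rows" is text: rows parted by semicolons, each of 7 numbers parted by spaces: the turn, a rotation vector about the tool's x, y, z in rad, then the shift along the tool's x, y, z in m, then the finger opening in m, from 0 to 0.094. A call has 1 to 8 rows; each row is the pose to reach, as a shift and turn from the pose commanded when the call began, along the tool's axes at that moment; what a row does not reach only later rows make up. A row lasts 1/8 s, in which the tool goes at most 62.5 mm and 10.7 degrees, less where a joint would pass 70% of its speed; a pose out of reach is approached as far as the arm can. A call with a gripper value outside its range is refused whole. The fingers move at their own pace and stop on an object; the grip force is fixed at half the most. Time passes only in rows, so rows that repeat a pose let the fingers close. It gives the time, the measured TCP pose, the force and the opening at its end, in the units of the state.
- robot.get_obs(): the state, without advancing time (a new reading comes with each control period).
- grab_frame(name): name is "scene" or "side" or "wrist"; returns the picture (480x640x3 uint8, red, green, blue); there is no depth.
- camera_params(name): a dict with "camera_matrix" (3x3 intrinsics, pixels), "D" ([k1, k2, p1, p2, k3] as OpenCV has them; the pictures are not rectified), "rvec" (rotation vector, rad) and "tvec" (3), from world to camera coordinates, as OpenCV has them; the wrist camera has in their place "T_tool_cam" (4x4, takes a point from camera to tool coordinates, whose origin is the TCP and whose axes are the flange's). Camera axes: x right, y down, z forward; pixel columns grow to the right and rows downward; lengths in m; the calibration is good to about 2 mm. A picture is of the moment at which its call begins: read the wrist's pose just before it. camera_params takes no time and is no camera call.
- hand_in(): hands the job in, once; it reports no verdict.
The state is a dict: "time": time; "joints": joint angles; "qd": joint speeds; "joint_efforts": joint torques, N m; "tool_pos": TCP position; "ee_rot": TCP orientation; "ft_force": force on the tool from outside, world axes, zero at the start; "ft_torque": the same for the moment, N m; "finger_gap": finger opening in m.
Only numpy, scipy, OpenCV 4.12 (cv2) and the standard library are available. Lean on these libraries where they do the work, as an engineer would, in place of code of your own. Each camera call takes 0.05 s, during which the arm holds its last target. There are 200 camera calls.

## Working session

There is one attempt and no reset: what is moved stays moved. The work goes in short steps, Python scripts to look and compute and a tool call to move; the robot and the scene stay as the last step left them, time stands still between calls to the robot, and variables do not carry over. Pictures are saved under pics/ and viewed, about 12 in all and at most 16, crops included, and the job is handed in when it is done.

Besides the shell and the picture viewer there is one more tool, called after "Call:" in YAML: its name, and indented under it one key for each argument. play_rows: Moves the arm, as the interface text tells. Its arguments: {"type":"object","properties":{"rows":{"type":"string"}},"required":["rows"]}

```bash
mkdir -p pics; ls; python3 - <<'E'
from bench import robot, grab_frame, camera_params
import cv2,numpy as np
np.set_printoptions(precision=4,suppress=True)
o=robot.get_obs(); print(o)
for n in("scene","side","wrist"):
    cv2.imwrite(f"pics/{n}0.png",cv2.cvtColor(grab_frame(n),cv2.COLOR_RGB2BGR)); print(n,camera_params(n))
E
```

```text
pics
{'time': 0.0, 'joints': array([-0.1505,  0.2074,  1.5429, -0.    ,  1.3935, -0.1505]), 'qd': array([ 0.0012, -0.    , -0.0009, -0.0022, -0.0001,  0.    ]), 'joint_efforts': array([ -0.0001, -37.0882, -28.1415,   0.0697,   0.0361,  -0.0002]), 'tool_pos': array([0.5742, 0.0001, 0.2043]), 'ee_rot': array([-0.0009,  0.7071,  0.7071, -0.0007]), 'ft_force': array([0.6163, 0.4388, 0.1179]), 'ft_torque': array([ 0.004 ,  0.0005, -0.0008]), 'finger_gap': 0.09401379595838422}
scene {'camera_matrix': array([[526.866 ,   0.    , 322.8485],
       [  0.    , 526.866 , 231.3955],
       [  0.    ,   0.    ,   1.    ]]), 'D': array([-0.1345,  0.    ,  0.    ,  0.    ,  0.    ]), 'rvec': array([ 1.3681,  2.3698, -0.7513]), 'tvec': array([ 0.2479, -0.3825,  1.5851])}
side {'camera_matrix': array([[528.1032,   0.    , 325.5988],
       [  0.    , 528.1032, 234.9255],
       [  0.    ,   0.    ,   1.    ]]), 'D': array([-0.0312,  0.    ,  0.    ,  0.    ,  0.    ]), 'rvec': array([ 2.1516, -0.1469,  0.0584]), 'tvec': array([-0.5265,  0.1411,  0.9651])}
wrist {'camera_matrix': array([[380.1368,   0.    , 321.6334],
       [  0.    , 380.1368, 247.1103],
       [  0.    ,   0.    ,   1.    ]]), 'D': array([-0.0573,  0.    ,  0.    ,  0.    ,  0.    ]), 'T_tool_cam': array([[ 0.0007, -0.9691, -0.2466,  0.0715],
       [ 1.    ,  0.0005,  0.0006,  0.0012],
       [-0.0004, -0.2466,  0.9691, -0.1784],
       [ 0.    ,  0.    ,  0.    ,  1.    ]])}
```

View pics/scene0.png

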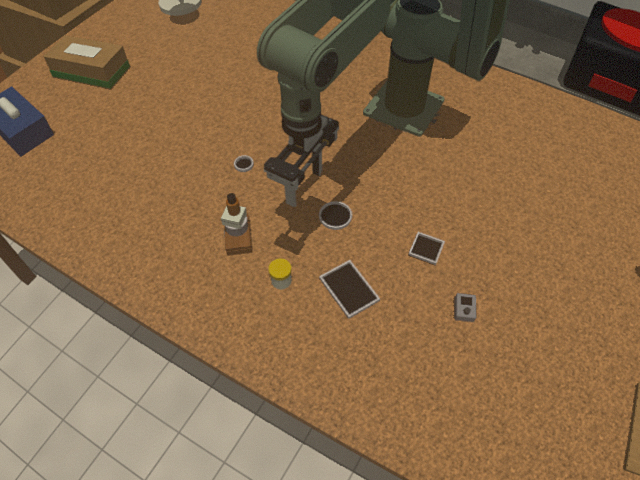

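View pics/side0.png

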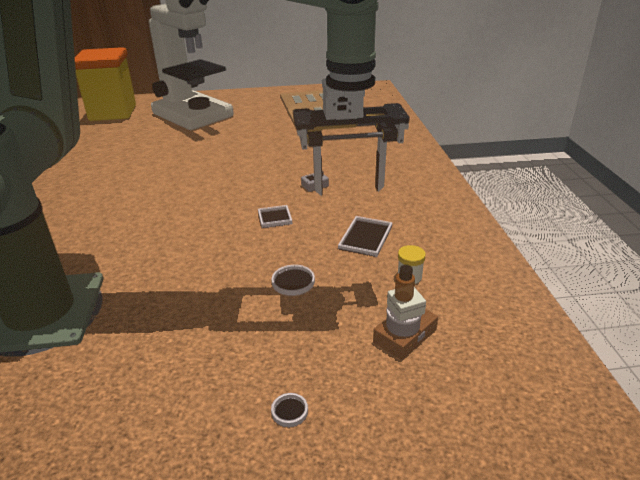

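The scene view shows the stack at (236,225), the jar at (280,272) and the tally counter at (466,307). The docks are small round (244,163), large round (336,215), square (427,248) and oblong (350,288). The side view agrees, with the stack at (403,310) and docks at (290,409), (293,279), (275,216) and (366,236).

```bash
cat > h.py <<'E'
import cv2,numpy as np
from bench import robot, grab_frame, camera_params
from scipy.spatial.transform import Rotation as R
np.set_printoptions(precision=4,suppress=True)
def cam(n,obs=None):
    p=camera_params(n)
    if n=="wrist":
        T=np.eye(4); q=np.array(obs["ee_rot"]); T[:3,:3]=R.from_quat(q[[1,2,3,0]]).as_matrix(); T[:3,3]=obs["tool_pos"]
        T=T@np.array(p["T_tool_cam"]); return p,T[:3,:3],T[:3,3]
    Rm=cv2.Rodrigues(np.array(p["rvec"]))[0]; return p,Rm.T,-Rm.T@np.array(p["tvec"]).ravel()
def cast(c,uv,z):
    p,Rw,o=c
    n=cv2.undistortPoints(np.array(uv,float).reshape(-1,1,2),np.array(p["camera_matrix"]),np.array(p["D"])).reshape(-1,2)
    d=np.c_[n,np.ones(len(n))]@Rw.T
    return (o+d*((z-o[2])/d[:,2])[:,None])
def blob(mask,seed,k=3):
    m=cv2.morphologyEx(mask.astype(np.uint8),cv2.MORPH_CLOSE,np.ones((k,k)))
    best=None
    for c in cv2.findContours(m,cv2.RETR_EXTERNAL,cv2.CHAIN_APPROX_NONE)[0]:
        if len(c)<8: continue
        d=cv2.pointPolygonTest(c,tuple(map(float,seed)),True)
        if best is None or d>best[0]: best=(d,c)
    return best[1].reshape(-1,2)
def rect(P):
    (c,s,a)=cv2.minAreaRect((P[:,:2]*1000).astype(np.float32)); return np.array(c)/1000,np.array(s),a
def save(n,im): cv2.imwrite(f"pics/{n}.png",cv2.cvtColor(im,cv2.COLOR_RGB2BGR))
E
python3 - <<'E'
from h import *
S={"scene":dict(small=(244,163),large=(336,215),square=(427,248),oblong=(350,288),tally=(466,307)),
"side":dict(small=(290,409),large=(293,279),square=(275,216),oblong=(366,236))}
for n in S:
    im=cv2.imread(f"pics/{n}0.png"); hsv=cv2.cvtColor(im,cv2.COLOR_BGR2HSV); c=cam(n); print(n,c[2])
    m=(hsv[...,1]<85)|(hsv[...,2]<60)
    for k,s in S[n].items():
        P=cast(c,blob(m,s),.007); print(k,*rect(P))
    w=S[n]
c=cam("scene"); print("stack base approx",cast(c,[(224,236),(226,254),(252,249)],.032))
c2=cam("side"); print(cast(c2,[(374,330),(400,345),(437,314)],.032))
print("cap top", cast(c,[(232,196)],.15),cast(c2,[(405,267)],.15), "jar",cast(c,[(280,268)],.058),cast(c2,[(411,254)],.058))
for n,(x,y,w,h) in {"scene0":(205,180,100,110),"side0":(360,235,100,125)}.items():
    cv2.imwrite(f"pics/{n}c.png",cv2.resize(cv2.imread(f"pics/{n}.png")[y:y+h,x:x+w],None,fx=4,fy=4,interpolation=2))
cv2.imwrite("pics/both.png",np.hstack([cv2.resize(cv2.imread(f"pics/{n}c.png"),(400,480)) for n in("scene0","side0")]))
E
```

```text
scene [1.1862 0.3978 1.0747]
small [ 0.4433 -0.282 ] [60.6449 52.3018] 35.83225631713867
large [0.4733 0.0228] [88.9208 81.6318] 30.04622459411621
square [0.4491 0.2642] [75.8822 71.1674] 5.908759117126465
oblong [0.6416 0.1533] [129.102   89.4689] 62.04438400268555
tally [0.5539 0.4067] [69.2536 47.7144] 21.00517463684082
side [ 0.4386 -0.7892  0.6429]
small [ 0.44   -0.2855] [60.539  53.0511] 84.29497528076172
large [0.4686 0.0186] [93.2806 84.2256] 81.67316436767578
square [0.4456 0.2613] [72.1403 88.9603] 5.519350051879883
oblong [0.6379 0.1522] [139.6052  89.9627] 62.06507873535156
stack base approx [[ 0.6803 -0.1696  0.032 ]
 [ 0.7199 -0.1348  0.032 ]
 [ 0.6773 -0.0894  0.032 ]]
[[ 0.5902 -0.1665  0.032 ]
 [ 0.6242 -0.2059  0.032 ]
 [ 0.7042 -0.144   0.032 ]]
cap top [[ 0.639  -0.1551  0.15  ]] [[ 0.6364 -0.1578  0.15  ]] jar [[0.7006 0.0066 0.058 ]] [[ 0.6948 -0.0019  0.058 ]]
```

View pics/both.png

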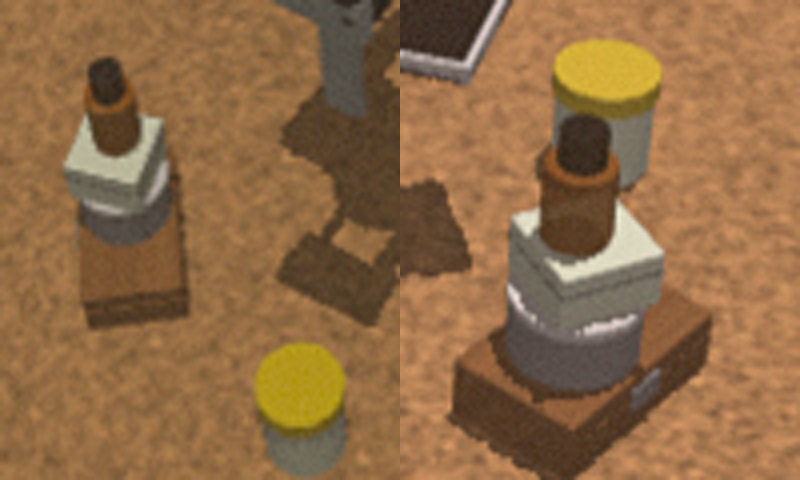

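View pics/wrist0.png

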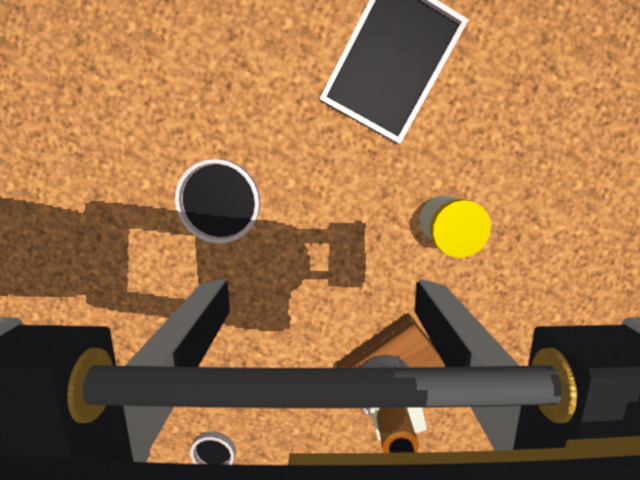

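The crops show the stack: bottle, then box, pot and slide box, with the brown slide box long side running up-right in the side view. The wrist view shows the large dock at (217,200), the oblong dock at about (395,65) with its long axis near 62°, and the jar lid at (462,228). Next I move back so the wrist camera looks at the stack.

Call:
play_rows:
  rows: "0 0 0 -0.23 0.06 -0.02 0.094;0 0 0 -0.23 0.06 -0.02 0.094;0 0 0 -0.23 0.06 -0.02 0.094;0 0 0 -0.23 0.06 -0.02 0.094;0 0 0 -0.23 0.06 -0.02 0.094;0 0 0 -0.23 0.06 -0.02 0.094;0 0 0 -0.23 0.06 -0.02 0.094"

```text
time: 1.02
tool_pos: [0.6347, -0.2282, 0.2251]
ee_rot: [-0.001, 0.706, 0.708, 0.0]
ft_force: [0.5, -0.1, -0.1]
finger_gap: 0.0938
```

```bash
cat > shot.py <<'E'
from h import *
import sys,pickle
o=robot.get_obs(); im=grab_frame("wrist"); save(sys.argv[1],im); pickle.dump(o,open(f"pics/{sys.argv[1]}.pkl","wb")); print(o["time"],o["tool_pos"],o["ee_rot"],o["joints"],o["ft_force"],o["finger_gap"])
E
python3 shot.py w1
```

```text
1.025 [ 0.6347 -0.2282  0.2251] [-0.0006  0.7065  0.7077  0.    ] [-0.4735  0.4042  1.2473  0.0004  1.4912 -0.4753] [ 0.4592 -0.112  -0.1119] 0.09381790057893898
```

View pics/w1.png

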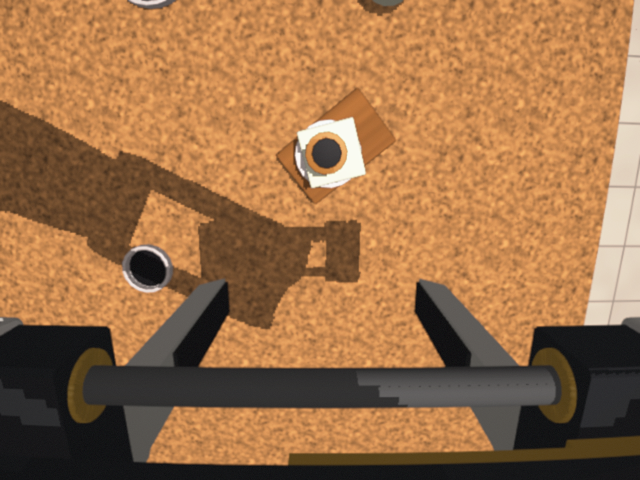

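The wrist view shows the stack clearly: cap at (326,153), white box top, steel pot rim peeking out on the left and slide box corners near (357,89), (395,137), (316,203) and (278,157). The small dock is at (148,268).

```bash
python3 - <<'E'
from h import *
import pickle
o=pickle.load(open("pics/w1.pkl","rb")); c=cam("wrist",o)
im=cv2.imread("pics/w1.png"); hsv=cv2.cvtColor(im,cv2.COLOR_BGR2HSV)
for p in [(326,153),(310,153),(350,175),(303,150),(370,120),(100,400-200),(240,60)]: print(p,hsv[p[1],p[0]])
roi=np.zeros(hsv.shape[:2],bool); roi[80:210,265:405]=1
cap=blob(roi&(hsv[...,2]<70),(326,153)); print("cap",cast(c,[cv2.minEnclosingCircle(cap)[0]],.15),rect(cast(c,cap,.15)))
wh=roi&(hsv[...,1]<50)&(hsv[...,2]>150); ys,xs=np.nonzero(wh); print(len(xs))
P=cast(c,np.c_[xs,ys],.094)
b=blob(wh,(350,175)); print("box",rect(cast(c,b,.094)))
print("slide",rect(cast(c,[(357,89),(395,137),(316,203),(278,157)],.032)), cast(c,[(357,89),(395,137),(316,203),(278,157)],.032)[:,:2])
d=blob((hsv[...,2]<60)|(hsv[...,1]<70),(148,268)); print("small",rect(cast(c,d,.007)))
for z,pts in ((.066,[(296,150),(303,132),(318,122)]),): print("pot edge",cast(c,pts,z)[:,:2])
cv2.imwrite("pics/w1c.png",cv2.resize(im[80:215,265:405],None,fx=4,fy=4,interpolation=2))
E
```

```text
(326, 153) [ 0 20 65]
(310, 153) [ 14 168 197]
(350, 175) [ 33  12 251]
(303, 150) [ 25  33 139]
(370, 120) [ 13 170 169]
(100, 200) [ 14 149 108]
(240, 60) [ 14 153 219]
cap [[ 0.6387 -0.1581  0.15  ]] (array([ 0.6387, -0.1581]), array([17.3114, 17.3027]), 44.875186920166016)
2133
box (array([ 0.6407, -0.1591]), array([52.4116, 52.3017]), 11.956297874450684)
slide (array([ 0.6494, -0.1532]), array([97.739, 57.053]), 40.1232795715332) [[ 0.6683 -0.1008]
 [ 0.7052 -0.1435]
 [ 0.6305 -0.2065]
 [ 0.5942 -0.1625]]
small (array([ 0.4432, -0.2822]), array([56.6263, 53.3153]), 0.1278809756040573)
pot edge [[ 0.6137 -0.156 ]
 [ 0.6199 -0.141 ]
 [ 0.6327 -0.1327]]
```

View pics/w1c.png

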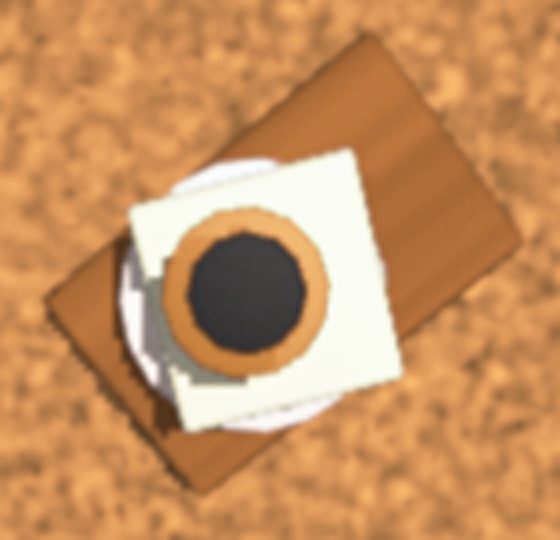

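The crop gives the box corners, its yaw near 14°, the pot circle and the slide box yaw near 40°. The bottle position agrees across three views at (0.639,-0.158), so I grasp it.

Call:
play_rows:
  rows: "0 0 0 0.07 0.004 0 0.094;0 0 0 0.07 0.004 0 0.094;0 0 0 0.07 0.004 0.06 0.094;0 0 0 0.07 0.004 0.1 0.094;0 0 0 0.07 0.004 0.119 0.094;0 0 0 0.07 0.004 0.119 0.06;0 0 0 0.07 0.004 0.119 0.02;0 0 0 0.07 0.004 0.119 0.02"

```text
time: 2.08
tool_pos: [0.6407, -0.1607, 0.109]
ee_rot: [0.002, 0.707, 0.707, 0.001]
ft_force: [-0.8, 0.3, 0.2]
finger_gap: 0.0673
```

```bash
python3 - <<'E'
from h import *
import pickle
o=pickle.load(open("pics/w1.pkl","rb")); c=cam("wrist",o)
f=lambda q:np.array(q)/4+[265,80]
q=[(133,212),(350,150),(400,375),(187,430)]
P=cast(c,f(q),.094); print("box",P.mean(0),rect(P))
for e in[(120,295),(255,158),(265,432),(255,295)]: print("pot",cast(c,[f(e)],.066)[0])
q=[(370,32),(521,240),(203,495),(48,298)]; P=cast(c,f(q),.032);print("slide",P.mean(0),rect(P))
E
```

```text
box [ 0.644  -0.1586  0.094 ] (array([ 0.6439, -0.1584]), array([44.2196, 44.9503]), 14.151477813720703)
pot [ 0.6128 -0.1592  0.066 ]
pot [ 0.6418 -0.1307  0.066 ]
pot [ 0.6444 -0.1886  0.066 ]
pot [ 0.642  -0.1591  0.066 ]
slide [ 0.6494 -0.1534  0.032 ] (array([ 0.6495, -0.1536]), array([97.0594, 59.8622]), 38.59125518798828)
```

Call:
play_rows:
  rows: "0 0 0 0 0 0 0.02;0 0 0 0 0 0 0.02;0 0 0 0 0 0 0.02;0 0 0 0 0 0 0.02;0 0 0 0 0 0 0.02"

```text
time: 2.7
tool_pos: [0.6389, -0.16, 0.1064]
ee_rot: [-0.0, 0.707, 0.707, -0.0]
ft_force: [-1.0, 0.5, -0.2]
finger_gap: 0.0295
```

Call:
play_rows:
  rows: "0 0 0 0 0 -0.02 0.02;0 0 0 0 0 -0.04 0.02;0 0 0 -0.03 -0.05 -0.04 0.02;0 0 0 -0.06 -0.1 -0.04 0.02;0 0 0 -0.095 -0.15 -0.04 0.02;0 0 0 -0.12 -0.19 -0.04 0.02;0 0 0 -0.124 -0.196 -0.04 0.02;0 0 0 -0.124 -0.196 -0.04 0.02"

```text
time: 3.7
tool_pos: [0.4438, -0.2847, 0.148]
ee_rot: [0.001, 0.707, 0.707, 0.0]
ft_force: [0.4, 0.2, -0.4]
finger_gap: 0.0294
```

```bash
python3 shot.py w2
```

```text
3.7 [ 0.4438 -0.2847  0.148 ] [0.0014 0.7075 0.7067 0.0004] [-0.735   0.1592  1.7217  0.0006  1.2578 -0.7341] [ 0.3825  0.2486 -0.3578] 0.02936578808198253
```

View pics/w2.png

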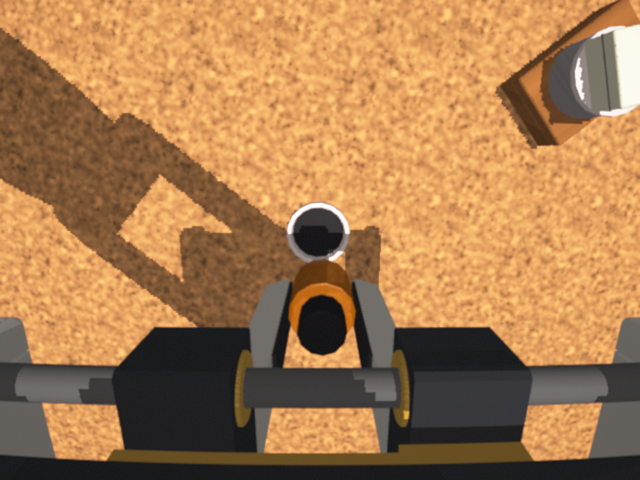

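The bottle is held upright and the small dock is ahead at (318,232). I check the dock centre from this view.

```bash
python3 - <<'E'
from h import *
import pickle
o=pickle.load(open("pics/w2.pkl","rb")); c=cam("wrist",o)
P=cast(c,[(287,232),(349,232),(318,202),(318,262)],.011); print(P, P.mean(0))
E
```

```text
[[ 0.4162 -0.2805  0.011 ]
 [ 0.4688 -0.2805  0.011 ]
 [ 0.4426 -0.255   0.011 ]
 [ 0.4424 -0.307   0.011 ]] [ 0.4425 -0.2807  0.011 ]
```

Call:
play_rows:
  rows: "0 0 0 0.002 0 0.04 0.02;0 0 0 0.002 0 0.08 0.02;0 0 0 0.002 0 0.11 0.02;0 0 0 0.002 0 0.122 0.02;0 0 0 0.002 0 0.127 0.02;0 0 0 0.002 0 0.130 0.02;0 0 0 0.002 0 0.130 0.02;0 0 0 0.002 0 0.130 0.02"

```text
time: 4.75
tool_pos: [0.4436, -0.2826, 0.0173]
ee_rot: [0.001, 0.707, 0.707, 0.0]
ft_force: [0.4, 0.4, -0.4]
finger_gap: 0.0294
```

```bash
python3 -c "
from h import *
for i in range(3):
  o=robot.get_obs();print(o['tool_pos'],o['ft_force'])
  grab_frame('wrist')"
```

```text
[ 0.4436 -0.2826  0.0173] [ 0.4344  0.3513 -0.422 ]
[ 0.4434 -0.2825  0.0172] [ 0.7507  0.8131 -0.8042]
[ 0.4434 -0.2824  0.0171] [-0.1586 -0.3698  0.4371]
```

Call:
play_rows:
  rows: "0 0 0 0 0 0.001 0.02;0 0 0 0 0 0.001 0.02;0 0 0 0 0 0.002 0.02;0 0 0 0 0 0.002 0.02"

```text
time: 5.4
tool_pos: [0.4429, -0.282, 0.0153]
ee_rot: [-0.0, 0.707, 0.707, -0.0]
ft_force: [-2.0, 2.1, 5.4]
finger_gap: 0.0294
```

Call:
play_rows:
  rows: "0 0 0 0 0 0 0.094;0 0 0 0 0 0 0.094;0 0 0 0 0 0 0.094;0 0 0 0 0 0 0.094;0 0 0 0 0 -0.05 0.094;0 0 0 0 0 -0.1 0.094;0 0 0 0 0 -0.15 0.094;0 0 0 0 0 -0.18 0.094"

```text
time: 6.4
tool_pos: [0.444, -0.2828, 0.1976]
ee_rot: [0.002, 0.707, 0.707, 0.0]
ft_force: [0.2, -0.6, 0.0]
finger_gap: 0.094
```

Call:
play_rows:
  rows: "0 0 0 0.02 0.06 0 0.094;0 0 0 0.04 0.12 0 0.094;0 0 0 0.057 0.17 0 0.094;0 0 0 0.067 0.2 0 0.094;0 0 0 0.067 0.2 0 0.094;0 0 0 0.067 0.2 0 0.094"

```text
time: 7.15
tool_pos: [0.642, -0.2152, 0.1939]
ee_rot: [-0.001, 0.707, 0.707, -0.001]
ft_force: [-0.2, -0.7, -0.0]
finger_gap: 0.0934
```

```bash
python3 shot.py w3
```

```text
7.15 [ 0.642  -0.2152  0.1939] [-0.0006  0.7072  0.707  -0.0005] [-0.4508  0.4302  1.2756 -0.0006  1.4373 -0.4506] [-0.1575 -0.7152 -0.0084] 0.09338548812288695
```

View pics/w3.png

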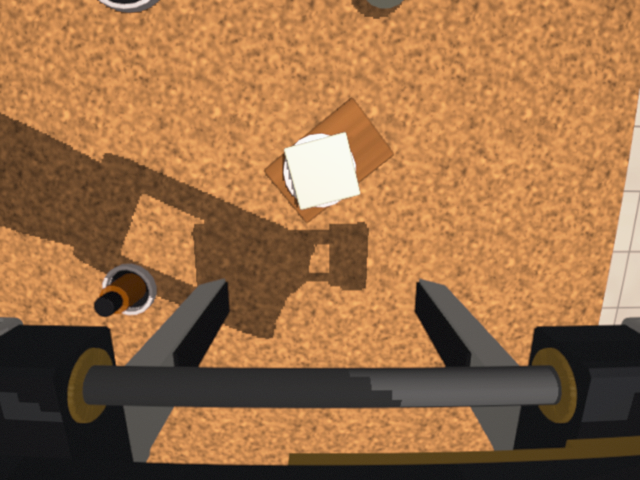

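The bottle stands upright inside the small dock at (125,292). The box top corners are (283,149), (345,133), (359,193) and (299,209).

```bash
python3 - <<'E'
from h import *
import pickle
o=pickle.load(open("pics/w3.pkl","rb")); c=cam("wrist",o)
P=cast(c,[(283,149),(345,133),(359,193),(299,209)],.094); print(P.mean(0),rect(P))
P=cast(c,[(351,97),(392,153),(306,221),(265,171)],.032); print(P.mean(0),rect(P))
E
```

```text
[ 0.6431 -0.1583  0.094 ] (array([ 0.6432, -0.1585]), array([45.5118, 44.4104]), 14.123360633850098)
[ 0.6487 -0.1529  0.032 ] (array([ 0.6485, -0.1525]), array([97.0676, 59.0172]), 38.611385345458984)
```

Call:
play_rows:
  rows: "0 0 -0.15 0.04 0.001 0 0.094;0 0 -0.246 0.057 0.001 0 0.094;0 0 -0.246 0.057 0.001 0.05 0.094;0 0 -0.246 0.057 0.001 0.09 0.094;0 0 -0.246 0.057 0.001 0.11 0.094;0 0 -0.246 0.057 0.001 0.118 0.094;0 0 -0.246 0.057 0.001 0.118 0.094;0 0 -0.246 0.057 0.001 0.118 0.06"

```text
time: 8.2
tool_pos: [0.6454, -0.1587, 0.0785]
ee_rot: [0.002, 0.615, 0.788, 0.001]
ft_force: [0.4, -0.4, -0.2]
finger_gap: 0.0871
```

Call:
play_rows:
  rows: "0 0 0 0 0 0 0.036;0 0 0 0 0 0 0.036;0 0 0 0 0 0 0.036;0 0 0 0 0 0 0.036;0 0 0 0 0 0 0.036;0 0 0 0 0 0 0.036"

```text
time: 8.95
tool_pos: [0.6439, -0.158, 0.0764]
ee_rot: [-0.0, 0.615, 0.789, -0.0]
ft_force: [0.0, -0.3, 0.5]
finger_gap: 0.0458
```

Call:
play_rows:
  rows: "0 0 0 0 0 -0.03 0.036;0 0 0 0 0 -0.07 0.036;0 0 0 0.05 -0.01 -0.07 0.036;0 0 0 0.11 -0.021 -0.07 0.036;0 0 0 0.17 -0.033 -0.07 0.036;0 0 0 0.23 -0.044 -0.07 0.036;0 0 0 0.29 -0.056 -0.07 0.036;0 0 0 0.35 -0.067 -0.07 0.036"

```text
time: 9.95
tool_pos: [0.4928, 0.1668, 0.1465]
ee_rot: [0.0, 0.615, 0.788, 0.0]
ft_force: [0.7, 0.9, -1.3]
finger_gap: 0.046
```

Call:
play_rows:
  rows: "0 0 0.05 0.05 -0.01 0 0.036;0 0 0.10 0.09 -0.017 0 0.036;0 0 0.15 0.106 -0.0205 0 0.036;0 0 0.15 0.106 -0.0205 0 0.036;0 0 0.15 0.106 -0.0205 0 0.036;0 0 0.15 0.106 -0.0205 0 0.036"

```text
time: 10.7
tool_pos: [0.4486, 0.2621, 0.1464]
ee_rot: [0.0, 0.673, 0.74, -0.0]
ft_force: [0.6, -0.4, -0.9]
finger_gap: 0.0457
```

```bash
python3 shot.py w4
```

```text
10.7 [0.4486 0.2621 0.1464] [ 0.0001  0.6728  0.7399 -0.    ] [ 0.3622  0.1471  1.7394 -0.0002  1.2551  0.2673] [ 0.5847 -0.3616 -0.9061] 0.045658631094412594
```

View pics/w4.png

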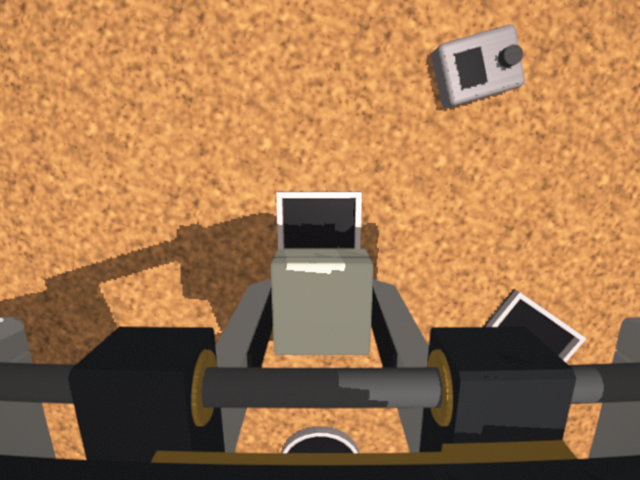

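The square dock's far rim corners are at (277,193) and (361,193), its edges aligned with the held box, which is level.

```bash
python3 - <<'E'
from h import *
import pickle
o=pickle.load(open("pics/w4.pkl","rb")); c=cam("wrist",o)
P=cast(c,[(276.5,192.5),(361.5,192.5),(319,192.5)],.011); print(P,np.linalg.norm(P[0]-P[1]))
a=np.arctan2(*(P[1]-P[0])[1::-1]); print(np.degrees(a)); u=np.array([np.sin(a),-np.cos(a)]); C=P[2][:2]+.035*u; print(C)
Rw=R.from_quat(o["ee_rot"][[1,2,3,0]]).as_matrix(); print("tool delta",Rw.T@np.r_[C-o["tool_pos"][:2],0])
E
```

```text
[[0.4094 0.2964 0.011 ]
 [0.4791 0.3031 0.011 ]
 [0.4443 0.2997 0.011 ]] 0.06996782975165619
5.467683988571855
[0.4476 0.2648]
tool delta [ 0.0028 -0.0007 -0.    ]
```

Call:
play_rows:
  rows: "0 0 0 0.003 -0.001 0.04 0.036;0 0 0 0.003 -0.001 0.08 0.036;0 0 0 0.003 -0.001 0.11 0.036;0 0 0 0.003 -0.001 0.122 0.036;0 0 0 0.003 -0.001 0.128 0.036;0 0 0 0.003 -0.001 0.131 0.036;0 0 0 0.003 -0.001 0.131 0.036;0 0 0 0.003 -0.001 0.131 0.036"

```text
time: 11.75
tool_pos: [0.4475, 0.2662, 0.0163]
ee_rot: [0.0, 0.672, 0.74, 0.001]
ft_force: [-0.0, -0.3, -0.9]
finger_gap: 0.0456
```

Call:
play_rows:
  rows: "0 0 0 0 0 0.001 0.036;0 0 0 0 0 0.001 0.036;0 0 0 0 0 0.001 0.036"

```text
time: 12.12
tool_pos: [0.4468, 0.2659, 0.0145]
ee_rot: [0.0, 0.672, 0.74, 0.0]
ft_force: [0.6, 1.0, -0.3]
finger_gap: 0.0458
```

Call:
play_rows:
  rows: "0 0 0 0 0 0.001 0.036;0 0 0 0 0 0.001 0.036;0 0 0 0 0 0.001 0.036"

```text
time: 12.5
tool_pos: [0.4467, 0.2658, 0.0134]
ee_rot: [-0.0, 0.672, 0.74, -0.0]
ft_force: [-0.3, 0.2, -0.5]
finger_gap: 0.0457
```

Call:
play_rows:
  rows: "0 0 0 0 0 0.001 0.036;0 0 0 0 0 0.001 0.036;0 0 0 0 0 0.001 0.036"

```text
time: 12.88
tool_pos: [0.4468, 0.2659, 0.0134]
ee_rot: [-0.0, 0.672, 0.74, -0.0]
ft_force: [-2.6, -0.9, 7.1]
finger_gap: 0.0457
```

Call:
play_rows:
  rows: "0 0 0 0 0 0 0.094;0 0 0 0 0 0 0.094;0 0 0 0 0 0 0.094;0 0 0 0 0 0 0.094;0 0 0 0 0 -0.05 0.094;0 0 0 0 0 -0.1 0.094;0 0 0 0 0 -0.15 0.094;0 0 0 0 0 -0.18 0.094"

```text
time: 13.88
tool_pos: [0.448, 0.2663, 0.1956]
ee_rot: [0.001, 0.672, 0.74, 0.002]
ft_force: [0.5, 0.4, 0.8]
finger_gap: 0.0939
```

Call:
play_rows:
  rows: "0 0 0 -0.058 0.017 0 0.094;0 0 0 -0.116 0.034 0 0.094;0 0 0 -0.175 0.051 0 0.094;0 0 0 -0.233 0.068 0 0.094;0 0 0 -0.29 0.085 0 0.094;0 0 0 -0.35 0.102 0 0.094;0 0 0 -0.407 0.118 0 0.094;0 0 0 -0.465 0.135 0 0.094"

```text
time: 14.88
tool_pos: [0.6261, -0.1859, 0.1922]
ee_rot: [-0.0, 0.672, 0.74, 0.0]
ft_force: [0.2, 0.8, 0.5]
finger_gap: 0.0935
```

Call:
play_rows:
  rows: "0 0 0.095 -0.043 0.012 0 0.094;0 0 0.095 -0.043 0.012 0 0.094;0 0 0.095 -0.043 0.012 0 0.094;0 0 0.095 -0.043 0.012 0 0.094"

```text
time: 15.38
tool_pos: [0.6415, -0.224, 0.1925]
ee_rot: [-0.0, 0.706, 0.708, 0.0]
ft_force: [-0.5, 0.8, -0.7]
finger_gap: 0.094
```

```bash
python3 shot.py w5; python3 - <<'E'
from h import *
save("side5",grab_frame("side"))
im=cv2.imread("pics/side5.png"); w=cv2.imread("pics/w5.png")
a=cv2.resize(w[60:300,200:440],(400,400)); b=cv2.resize(im[180:440,240:500],(400,400)); cv2.imwrite("pics/v5.png",np.hstack([a,b]))
E
```

```text
15.375 [ 0.6415 -0.224   0.1925] [-0.0003  0.706   0.7082  0.0001] [-0.4633  0.4356  1.271   0.0003  1.4356 -0.4664] [-0.5382  0.8492 -0.6636] 0.09401108517898461
```

View pics/v5.png

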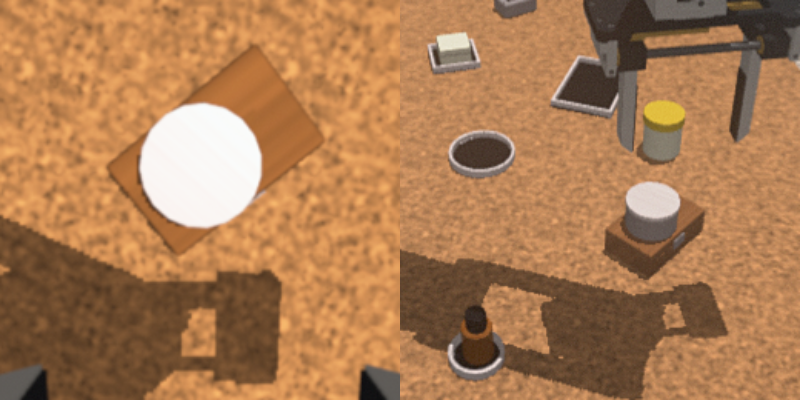

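The box sits in the square dock and the bottle in its dock. The pot lid circle and slide box are now fully visible in the wrist view.

```bash
python3 - <<'E'
from h import *
import pickle
o=pickle.load(open("pics/w5.pkl","rb")); c=cam("wrist",o)
hsv=cv2.cvtColor(cv2.imread("pics/w5.png"),cv2.COLOR_BGR2HSV)
b=blob((hsv[...,1]<50)&(hsv[...,2]>150),(320,158)); P=cast(c,b,.066); (x,y),r=cv2.minEnclosingCircle((P[:,:2]*1000).astype(np.float32)); print(x,y,r)
E
```

```text
641.5969848632812 -159.51829528808594 28.95339012145996
```

Call:
play_rows:
  rows: "0 0 0 0.04 0 0 0.094;0 0 0 0.0645 0 0 0.094;0 0 0 0.0645 0 0 0.094;0 0 0 0.0645 0 0.06 0.094;0 0 0 0.0645 0 0.11 0.094;0 0 0 0.0645 0 0.14 0.094;0 0 0 0.0645 0 0.149 0.094;0 0 0 0.0645 0 0.149 0.094"

```text
time: 16.48
tool_pos: [0.642, -0.1619, 0.0436]
ee_rot: [0.0, 0.707, 0.707, -0.0]
ft_force: [-1.0, -0.5, 1.5]
finger_gap: 0.0941
```

Call:
play_rows:
  rows: "0 0 0 0 0 0 0.048;0 0 0 0 0 0 0.048;0 0 0 0 0 0 0.048;0 0 0 0 0 0 0.048;0 0 0 0 0 0 0.048;0 0 0 0 0 0 0.048"

```text
time: 17.23
tool_pos: [0.6416, -0.1613, 0.0439]
ee_rot: [-0.0, 0.707, 0.708, -0.0]
ft_force: [-2.5, 0.5, 4.1]
finger_gap: 0.0571
```

Call:
play_rows:
  rows: "0 0 0 0 0 -0.02 0.048;0 0 0 0 0 -0.05 0.048;0 0 0 0 0 -0.09 0.048;0 0 0 0.04 -0.04 -0.09 0.048;0 0 0 0.08 -0.075 -0.09 0.048;0 0 0 0.12 -0.115 -0.09 0.048;0 0 0 0.16 -0.15 -0.09 0.048;0 0 0 0.181 -0.17 -0.09 0.048"

```text
time: 18.23
tool_pos: [0.4699, 0.0215, 0.134]
ee_rot: [0.0, 0.706, 0.708, 0.0]
ft_force: [0.3, -0.5, -1.6]
finger_gap: 0.057
```

Call:
play_rows:
  rows: "0 0 0 0 0 0 0.048;0 0 0 0 0 0 0.048"

```text
time: 18.48
tool_pos: [0.473, 0.0191, 0.1344]
ee_rot: [0.001, 0.707, 0.707, 0.001]
ft_force: [-0.7, -0.5, -1.0]
finger_gap: 0.0571
```

```bash
python3 shot.py w6
```

```text
18.475 [0.473  0.0191 0.1344] [0.0012 0.7068 0.7074 0.0007] [-0.1427  0.0616  1.8613 -0.0003  1.216  -0.1435] [-0.6999 -0.5079 -0.9799] 0.05714372078486904
```

View pics/w6.png

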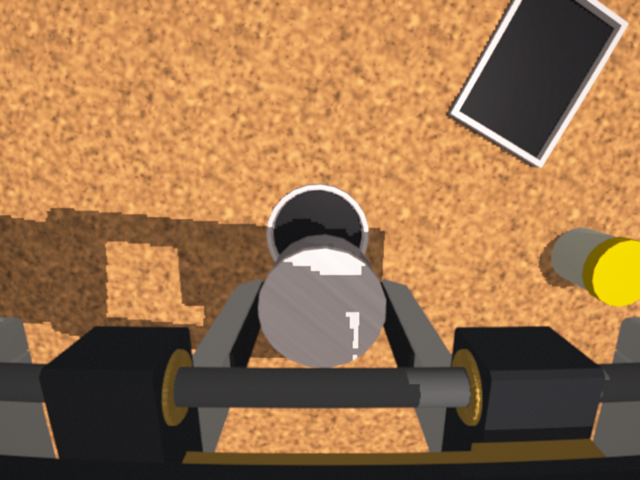

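The pot is held with its lid level at about (322,302). The large dock's rim spans (267..369,234), with its top at (318,184).

```bash
python3 - <<'E'
from h import *
import pickle
o=pickle.load(open("pics/w6.pkl","rb")); c=cam("wrist",o)
P=cast(c,[(267,234),(369,234),(318,184.5)],.011); print(P, "C",(P[0]+P[1])[0]/2,P[2][1]-.042)
L=cast(c,[(259,302),(385,302),(322,236),(322,367)],.156); print(L,L.mean(0))
E
```

```text
[[0.4303 0.0246 0.011 ]
 [0.5132 0.0247 0.011 ]
 [0.4718 0.0645 0.011 ]] C 0.4717472765306563 0.022528990687947233
[[ 0.4465  0.0256  0.156 ]
 [ 0.5023  0.0256  0.156 ]
 [ 0.4743  0.0555  0.156 ]
 [ 0.4745 -0.0069  0.156 ]] [0.4744 0.0249 0.156 ]
```

Call:
play_rows:
  rows: "0 0 0 0.001 -0.0015 0.04 0.048;0 0 0 0.001 -0.0015 0.08 0.048;0 0 0 0.001 -0.0015 0.1 0.048;0 0 0 0.001 -0.0015 0.111 0.048;0 0 0 0.001 -0.0015 0.116 0.048;0 0 0 0.001 -0.0015 0.1175 0.048;0 0 0 0.001 -0.0015 0.1175 0.048;0 0 0 0.001 -0.0015 0.1175 0.048"

```text
time: 19.52
tool_pos: [0.4707, 0.0206, 0.0167]
ee_rot: [0.001, 0.707, 0.707, 0.0]
ft_force: [1.2, -0.9, -1.3]
finger_gap: 0.057
```

Call:
play_rows:
  rows: "0 0 0 0 0 0.001 0.048;0 0 0 0 0 0.001 0.048;0 0 0 0 0 0.001 0.048"

```text
time: 19.9
tool_pos: [0.4701, 0.0206, 0.015]
ee_rot: [0.0, 0.707, 0.707, 0.0]
ft_force: [-1.0, 0.6, -1.2]
finger_gap: 0.0569
```

Call:
play_rows:
  rows: "0 0 0 0 0 0.001 0.048;0 0 0 0 0 0.001 0.048;0 0 0 0 0 0.001 0.048"

```text
time: 20.27
tool_pos: [0.4701, 0.0206, 0.0149]
ee_rot: [-0.0, 0.707, 0.708, -0.0]
ft_force: [-3.6, -0.9, 6.2]
finger_gap: 0.0568
```

Call:
play_rows:
  rows: "0 0 0 0 0 0 0.094;0 0 0 0 0 0 0.094;0 0 0 0 0 0 0.094;0 0 0 0 0 0 0.094;0 0 0 0 0 -0.05 0.094;0 0 0 0 0 -0.1 0.094;0 0 0 0 0 -0.15 0.094;0 0 0 0 0 -0.175 0.094"

```text
time: 21.28
tool_pos: [0.4717, 0.0204, 0.1923]
ee_rot: [0.002, 0.707, 0.707, 0.002]
ft_force: [0.7, 0.2, -0.5]
finger_gap: 0.0938
```

Call:
play_rows:
  rows: "0 0 0.17 -0.04 0.02 0 0.094;0 0 0.34 -0.08 0.045 0 0.094;0 0 0.51 -0.12 0.067 0 0.094;0 0 0.68 -0.165 0.09 0 0.094;0 0 0.85 -0.2 0.11 0 0.094;0 0 0.9 -0.22 0.12 0 0.094;0 0 0.9 -0.22 0.12 0 0.094;0 0 0.9 -0.22 0.12 0 0.094"

```text
time: 22.28
tool_pos: [0.5897, -0.1983, 0.1885]
ee_rot: [-0.001, 0.944, 0.33, -0.0]
ft_force: [0.0, 0.3, 0.1]
finger_gap: 0.0943
```

```bash
python3 shot.py w7
```

```text
22.275 [ 0.5897 -0.1983  0.1885] [-0.0006  0.9439  0.3301 -0.0004] [-0.4637  0.3194  1.4363  0.0004  1.3873  0.4342] [0.0188 0.2693 0.0962] 0.09427061844009989
```

View pics/w7.png

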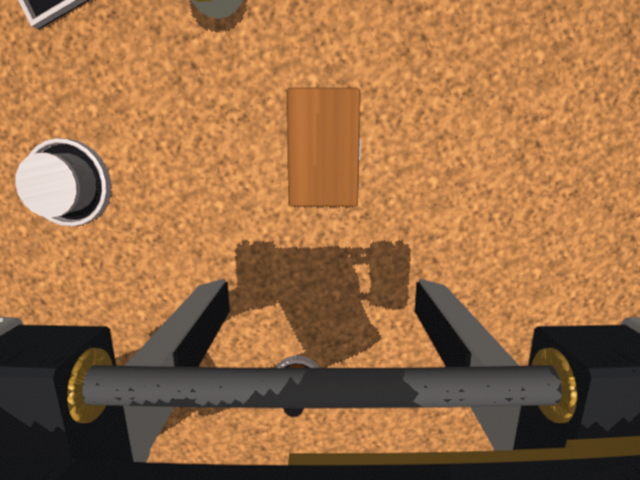

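The pot rests in the large dock on the left. The slide box top is square to the gripper with corners at (288,88), (360,88), (358,206) and (289,206).

```bash
python3 - <<'E'
from h import *
import pickle
o=pickle.load(open("pics/w7.pkl","rb")); c=cam("wrist",o)
P=cast(c,[(288,87.5),(360.5,87.5),(359,206.5),(288.5,206.5)],.032); print(P,P.mean(0),rect(P))
Rw=R.from_quat(o["ee_rot"][[1,2,3,0]]).as_matrix(); print(Rw[:,:2].T,"tool delta",Rw.T@np.r_[P.mean(0)[:2]-o["tool_pos"][:2],0])
E
```

```text
[[ 0.6695 -0.0998  0.032 ]
 [ 0.707  -0.1467  0.032 ]
 [ 0.6298 -0.2095  0.032 ]
 [ 0.5909 -0.1607  0.032 ]] [ 0.6493 -0.1542  0.032 ] (array([ 0.6492, -0.154 ]), array([99.4712, 62.454 ]), 38.60099792480469)
[[ 0.782   0.6232 -0.0002]
 [ 0.6232 -0.782  -0.0015]] tool delta [ 0.0741  0.0026 -0.    ]
```

Call:
play_rows:
  rows: "0 0 0 0.05 0.0026 0 0.094;0 0 0 0.074 0.0026 0 0.094;0 0 0 0.074 0.0026 0.06 0.094;0 0 0 0.074 0.0026 0.11 0.094;0 0 0 0.074 0.0026 0.15 0.094;0 0 0 0.074 0.0026 0.17 0.094;0 0 0 0.074 0.0026 0.177 0.094;0 0 0 0.074 0.0026 0.177 0.094"

```text
time: 23.32
tool_pos: [0.6508, -0.1553, 0.0132]
ee_rot: [0.001, 0.944, 0.33, 0.001]
ft_force: [0.1, 0.2, -0.2]
finger_gap: 0.0939
```

Call:
play_rows:
  rows: "0 0 0 0 0 0 0.052;0 0 0 0 0 0 0.052;0 0 0 0 0 0 0.052;0 0 0 0 0 0 0.052;0 0 0 0 0 0 0.052;0 0 0 0 0 0 0.052"

```text
time: 24.08
tool_pos: [0.6498, -0.155, 0.0124]
ee_rot: [-0.0, 0.944, 0.33, -0.0]
ft_force: [-2.5, 2.3, 5.2]
finger_gap: 0.0617
```

Call:
play_rows:
  rows: "0 0 0 0 0 -0.02 0.052;0 0 0 0 0 -0.06 0.052;0 0 0 0 0 -0.11 0.052;0 0 -0.1 0.025 -0.043 -0.12 0.052;0 0 -0.2 0.05 -0.087 -0.12 0.052;0 0 -0.3 0.075 -0.13 -0.12 0.052;0 0 -0.4 0.1 -0.173 -0.12 0.052;0 0 -0.408 0.125 -0.216 -0.12 0.052"

```text
time: 25.08
tool_pos: [0.6134, 0.0928, 0.1328]
ee_rot: [0.001, 0.858, 0.514, 0.001]
ft_force: [1.2, -0.1, -0.8]
finger_gap: 0.0621
```

Call:
play_rows:
  rows: "0 0 0 0 0 0 0.052;0 0 0 0 0 0 0.052;0 0 0 0 0 0 0.052"

```text
time: 25.45
tool_pos: [0.6137, 0.0902, 0.1322]
ee_rot: [0.0, 0.858, 0.513, 0.0]
ft_force: [-0.3, 0.5, -1.5]
finger_gap: 0.0616
```

```bash
python3 shot.py w8
```

```text
25.45 [0.6137 0.0902 0.1322] [0.0004 0.8582 0.5133 0.0002] [ 0.0068  0.3654  1.4967 -0.0005  1.2788  0.4996] [-0.3331  0.5325 -1.4695] 0.061567947252428784
```

View pics/w8.png

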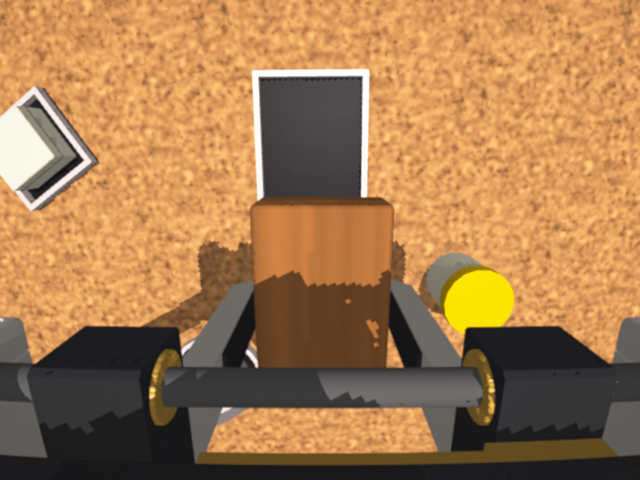

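The dock's far rim corners are (252,71) and (369,69), nearly parallel to the held box. The jar at (475,298) is clear to the right.

```bash
python3 - <<'E'
from h import *
import pickle
o=pickle.load(open("pics/w8.pkl","rb")); c=cam("wrist",o)
P=cast(c,[(252,71),(369.5,69.5),(258,198),(367,198)],.011)[:,:2]; print(P,np.linalg.norm(P[0]-P[1]))
Rw=R.from_quat(o["ee_rot"][[1,2,3,0]]).as_matrix()
Q=np.c_[P-o["tool_pos"][:2],np.zeros(4)]@Rw; print("tool",Q[:,:2])
e=Q[1]-Q[0]; print("turn deg",np.degrees(np.arctan2(-e[0],e[1])))
f=(Q[0]+Q[1])/2; print("delta",f[:2]-[.062,0])
L=cast(c,[(252,203),(393,203)],o["tool_pos"][2]+.0195)[:,:2]; print("box front", (np.c_[L-o["tool_pos"][:2],np.zeros(2)]@Rw)[:,:2])
E
```

```text
[[0.631  0.2282]
 [0.7077 0.1882]
 [0.5876 0.1449]
 [0.6633 0.1043]] 0.08654108222912855
tool [[ 0.1298 -0.0501]
 [ 0.1308  0.0364]
 [ 0.0358 -0.0489]
 [ 0.0359  0.0371]]
turn deg -0.6584144029359827
delta [ 0.0683 -0.0068]
box front [[ 0.0508 -0.0282]
 [ 0.0508  0.031 ]]
```

Call:
play_rows:
  rows: "0 0 -0.01 0.04 -0.0065 0 0.052;0 0 -0.01 0.0675 -0.0065 0 0.052;0 0 -0.01 0.0675 -0.0065 0.04 0.052;0 0 -0.01 0.0675 -0.0065 0.08 0.052;0 0 -0.01 0.0675 -0.0065 0.1 0.052;0 0 -0.01 0.0675 -0.0065 0.11 0.052;0 0 -0.01 0.0675 -0.0065 0.115 0.052;0 0 -0.01 0.0675 -0.0065 0.115 0.052"

```text
time: 26.5
tool_pos: [0.6403, 0.1541, 0.018]
ee_rot: [0.0, 0.855, 0.518, 0.001]
ft_force: [0.6, -0.4, -1.3]
finger_gap: 0.0614
```

Call:
play_rows:
  rows: "0 0 0 0 0 0.001 0.052;0 0 0 0 0 0.001 0.052;0 0 0 0 0 0.001 0.052"

```text
time: 26.88
tool_pos: [0.6396, 0.1543, 0.0164]
ee_rot: [0.0, 0.855, 0.518, 0.0]
ft_force: [0.2, 0.2, -2.1]
finger_gap: 0.0618
```

Call:
play_rows:
  rows: "0 0 0 0 0 0.001 0.052;0 0 0 0 0 0.001 0.052;0 0 0 0 0 0.001 0.052"

```text
time: 27.25
tool_pos: [0.6396, 0.1543, 0.0155]
ee_rot: [0.0, 0.855, 0.518, 0.0]
ft_force: [-0.8, 0.3, 1.9]
finger_gap: 0.0617
```

Call:
play_rows:
  rows: "0 0 0 0 0 0.0005 0.052;0 0 0 0 0 0.0005 0.094;0 0 0 0 0 0.0005 0.094;0 0 0 0 0 0.0005 0.094;0 0 0 0 0 0.0005 0.094;0 0 0 0 0 -0.05 0.094;0 0 0 0 0 -0.1 0.094;0 0 0 0 0 -0.16 0.094"

```text
time: 28.25
tool_pos: [0.6383, 0.154, 0.1752]
ee_rot: [-0.001, 0.855, 0.518, -0.001]
ft_force: [0.1, -0.4, -0.2]
finger_gap: 0.0941
```

Call:
play_rows:
  rows: "0 0 0 -0.05 0 -0.05 0.094;0 0 0 -0.11 0 -0.1 0.094;0 0 0 -0.17 0 -0.12 0.094;0 0 0 -0.2 0 -0.12 0.094;0 0 0 -0.2 0 -0.12 0.094;0 0 0 -0.2 0 -0.12 0.094"

```text
time: 29.0
tool_pos: [0.5468, -0.0227, 0.2947]
ee_rot: [-0.0, 0.855, 0.518, 0.0]
ft_force: [0.7, -0.2, -0.2]
finger_gap: 0.094
```

```bash
python3 shot.py w9; python3 - <<'E'
from h import *
save("scene9",grab_frame("scene")); save("side9",grab_frame("side"))
a=cv2.imread("pics/scene9.png")[130:340,210:500]; b=cv2.imread("pics/side9.png")[170:440,235:480]; c=cv2.imread("pics/w9.png")[0:320]
v=np.hstack([cv2.resize(a,(400,290)),cv2.resize(b,(400,290))]); v=np.vstack([v,cv2.resize(c,(620,310))[:, :].copy() if False else cv2.copyMakeBorder(cv2.resize(c,(620,310)),0,0,0,180,0)]); cv2.imwrite("pics/v9.png",v)
E
```

```text
29.0 [ 0.5468 -0.0227  0.2947] [-0.0004  0.8553  0.5182  0.0002] [-0.2002  0.0923  1.4889  0.0008  1.5606  0.2812] [ 0.7322 -0.2329 -0.2077] 0.09397184851722334
```

View pics/v9.png

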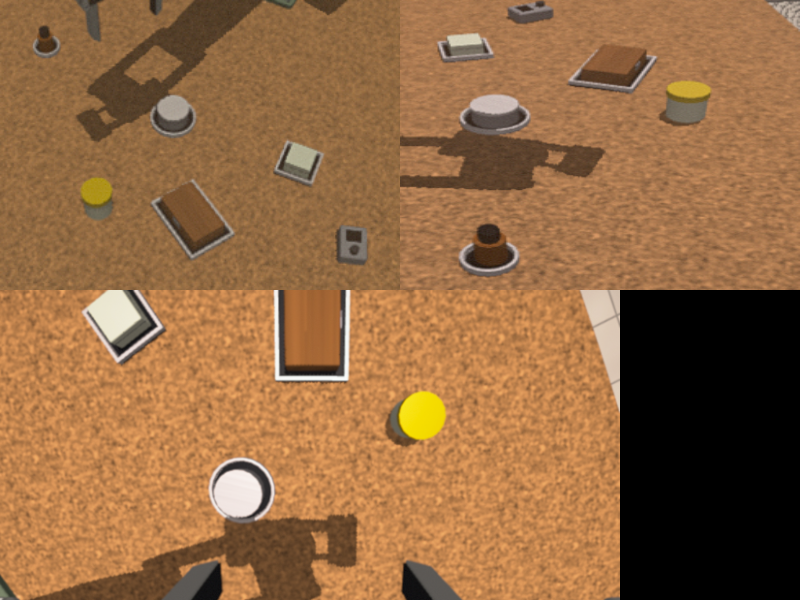

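All four pieces sit level inside their docks, with dark floor showing round each, and the jar and counter look undisturbed.

```bash
python3 -c "
from bench import hand_in
print(hand_in())"
```

```text
the job is handed in; nothing more can be done
None
```

I took the stack apart from the top and set each piece in its dock: oil bottle, cover-glass box, steel pot, then slide box lengthwise. It took about 29 s of the 120 s allowed. Each piece was lowered until the force reading showed light contact with the dock floor (up to about 7 N), then released.

- **Final views:** the scene, side and wrist pictures all show the four pieces upright inside their rims. The jar and tally counter look where they were. I judged this by eye and did not measure the final poses.
- **Gripper:** it was open, at 0.29 m height and touching nothing at hand-in.
- **Small mismatches:** the fingers read 57.1 mm on the pot's 58 mm lid. The measured tool position wandered by 1–3 mm between readings. The slide box's contact force was slight, about 2 N, so I lowered it another 0.5 mm before letting go.
- **Checks that failed:** none.

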